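# Loosen the tray-lock collar two turns and push the vial tray home

## Task

Roll a fingertip round the knurled rim of the locking collar to unscrew it (anticlockwise seen from above) until its engraved line comes round to the fixed pointer for the second time, two full turns from tight, and leave it lined up there. Only then push the vial tray with a fingertip along its channel, under the raised collar, fully home against the end stop. Pick nothing up, and leave the other things on the bench where they are.

Things in the scene. Friction and masses are not known exactly. Their poses are not given: they have to be found in the camera images.
- dock: fixed aluminium tray dock: plate 195 x 290 x 12 mm (x -50 to 145, y -150 to 140 mm in its frame), origin on the bench, z up. A straight channel runs along its y axis, centred on x = 0: floor 12 mm above the bench, side rails 14 mm high above the floor, 60 mm apart inside, from y = -140 to 120. The collar's upright axis is at x = 55, y = 70 mm.
- stop (a point): middle of the face of the end stop, a 26 mm high bar across the channel at y = +100 mm in the dock's frame; the face looks to the dock's -y
- pointer (a point): tip of the fixed pointer, a steel wedge on the dock, 42 mm high above the bench (lower than the rim), on the +x side of the collar (dock's frame) and pointing at the collar's axis
- collar (a joint): turn of the collar in rad from tight (0), growing anticlockwise seen from above (unscrewing). Its one engraved line (dark, radial, on the top and down the rim) is at the pointer at 0, 6.283 (one turn) and 12.566 (two turns). Starts at 0.5 to 2.5. Rises 6 mm a turn, runs on to 20 rad, can be turned back, stays where left (friction 0.04 N m).
- collar_rim (a point): on the collar's axis at mid height of its knurled rim; rises with it. The rim is an upright steel cylinder 92 mm across and 26 mm high (13 mm above and below this point), too wide to grip. Nothing within 60 mm of it reaches its height; the thread post inside it stands up to 8 mm above its top. A fingertip pressed inwards on it with 5 to 20 N and moved round drags it by friction.
- clamp_disc (a point): centre of the underside of the collar's lower disc, 88 mm across, 28 mm below collar_rim, rising with it. The disc overhangs the channel and blocks the tray until well past one turn; at two turns it clears the tray's top by 3.5 mm
- tray_mid (a point): centre of the white vial tray, a loose 0.35 kg block 56 mm wide (x), 130 mm long (y), 45 mm high, with capped vials, standing in the channel, axes as the dock's; centre 22.5 mm above the channel floor (34.5 mm above the bench). Starts 75 to 105 mm short of home. Its flat back end, to push on, faces the dock's -y. Home, against the stop, its centre is at y = 35 mm in the dock's frame.
- vial_a_mid (a point): bystander: loose amber vial, 18 mm in diameter, 39 mm high, standing on the dock plate beyond the channel; centre
- vial_b_mid (a point): bystander: like vial_a, also on the dock plate, nearer the collar; centre
- flask_mid (a point): bystander: amber bottle, 70 mm in diameter, 150 mm high; centre
- beaker_mid (a point): bystander: glass beaker, 70 mm in diameter, 80 mm high; centre
- spanner_grip (a point): bystander: spanner 130 mm long lying on the bench; a point on its handle
- nut_mid (a point): bystander: brass disc nut, 24 mm in diameter, 14 mm high; centre
Mind the look-alikes: they are no part of the job. Leave any blue or brown look-alike of the part that bears tray_mid alone.

How it is judged:
By the outcome, as a careful person would: the job done as asked, in the order asked, and still so for the second after the job is handed in, with the robot touching nothing.
It also fails if it takes over 64 s, if anything falls off the work surface, if the arm or the gripper's body presses on something with over 40 N, if the wrist force passes 120 N, or if a joint passes its speed limit or range.

## Robot

A 7-joint arm with a two-finger parallel gripper is mounted at the origin on the work surface. World frame = base frame: x ahead of the robot, y to its left, z up, the work surface at z = 0. Lengths are in m, angles in rad, forces in N, time in s.
With the tool pointing down it reaches from about 0.425 to 0.875 m from the base axis. Payload 4.7 kg.
Tool frame: the origin (TCP) lies at the very end of the fingers, on their centre line; the grasp point (between the pads) lies ctrl.pinch_z behind it (ctrl.pinch_z is the distance from the TCP to the grasp point, in m); x points along the fingers, y is the direction in which the jaws open and shut, and the axes are right-handed (so a half turn about x gives the same grasp; the last joint's range is limited). The gripper opens to 87 mm and grips with 3 to 60 N. Pads are 19 mm wide; open, the fingers measure 117 mm over their backs; the gripper's body (75 mm by 190 mm) begins 51 mm behind the grasp point.
Start: joints at [1.337, 0.321, -0.07, 1.45, 0.023, 1.371, -0.057], TCP at [0.159, -0.63, 0.223] pointing down, gripper open.
Joint ranges: [-2.86, 2.86], [-0.3, 2.09], [-1.38, 1.24], [0.06, 2.45], [-1.56, 4.7], [0.09, 2.05], [-2.69, 2.69]. Speed limits (rad/s): [2.57, 2.57, 3.14, 3.14, 3.14, 3.14, 3.14].

## Interface

Orientations are given as a rotation vector (axis times angle).
In Python, from bench import get_state, get_image, camera_info, order, ctrl gives the robot as it stands.
- The arm moves only by the tool jog_arm, never from a script. Its arguments are lists of equal length, an entry for each row: "claw": the finger opening in mm, from 0 to 87; "xyz": the shift along the tool's x, y, z in mm, a list of three; "roll": the turn about the tool's x in degrees. In form: {"claw": [claw, ...], "xyz": [[tx, ty, tz], ...], "roll": [roll, ...]}. A call has 1 to 5 rows; each row is the pose to reach, as a shift and turn from the pose measured when the call began, along the tool's axes at that moment; what a row does not reach only later rows make up. A row lasts 1/10 s, in which the tool goes at most 50 mm and 8.59 degrees, less where a joint would pass 70% of its speed; a pose out of reach is approached as far as the arm can. A call with a gripper value outside its range is refused whole. The fingers move at their own pace and stop on an object; "force" is the grip in N (left out, the last holds). Time passes only in rows, so rows that repeat a pose let the fingers close. It gives the time, the measured TCP pose, the force and the opening at its end, in the units of the state.
- get_state(): the state, without advancing time (a new reading comes with each control period).
- get_image(name): name is "side" or "top" or "wrist"; returns (picture, depth): 480x640x3 uint8, red, green, blue; 480x640 float32, m along the optical axis (not along the pixel's ray), 0 where there is no reading.
- camera_info(name): a dict with "intrinsics" (3x3 intrinsics, pixels), "rvec" (rotation vector, rad) and "tvec" (3), from world to camera coordinates, as OpenCV has them; the wrist camera has in their place "tool_from_camera" (4x4, takes a point from camera to tool coordinates, whose origin is the TCP and whose axes are the tool frame's). Camera axes: x right, y down, z forward; pixel columns grow to the right and rows downward; lengths in m; the calibration is good to about 2 mm. The wrist camera is an equidistant fisheye: a pixel r from the principal point sees the ray r / f radians off the axis. A picture is of the moment at which its call begins: read the wrist's pose just before it. camera_info takes no time and is no camera call.
- order.close_job(): hands the job in, once; it reports no verdict.
The state is a dict: "time": time; "joint_positions": joint angles; "qd": joint speeds; "joint_torque": joint torques, N m; "position": TCP position; "tool_rot": TCP orientation; "ft_force": force on the tool from outside, world axes, zero at the start; "torque": the same for the moment, N m; "grip_width": opening from 0.0 (shut) to 1.0 (fully open).
Only numpy, scipy, OpenCV 4.12 (cv2) and the standard library are available. Lean on these libraries where they do the work, as an engineer would, in place of code of your own. Each camera call takes 0.05 s, during which the arm holds its last target. There are 200 camera calls.

## Working session

There is one attempt and no reset: what is moved stays moved. The work goes in short steps, Python scripts to look and compute and a tool call to move; the robot and the scene stay as the last step left them, time stands still between calls to the robot, and variables do not carry over. Pictures are saved under pics/ and viewed, about 8 in all and at most 12, crops included, and the job is handed in when it is done.

Besides the shell and the picture viewer there is one more tool, called after "Emit:" as name(argument=value, ...), one argument or row to a line, values as JSON. jog_arm: Moves the arm, as the interface text tells. Its arguments: {"type":"object","properties":{"claw":{"type":"array"},"xyz":{"type":"array"},"roll":{"type":"array"},"force":{"type":"number"}},"required":["claw","xyz","roll"]}

```bash
mkdir -p pics; ls; cat > h.py <<'E'
import numpy as np,cv2
from bench import *
def W(name,u,v,d):
    c=camera_info(name);K=np.array(c["intrinsics"]);R=cv2.Rodrigues(np.array(c["rvec"],float))[0];t=np.array(c["tvec"],float).ravel()
    p=np.array([(u-K[0,2])/K[0,0]*d,(v-K[1,2])/K[1,1]*d,d]);return R.T@(p-t)
def cloud(name,D):
    c=camera_info(name);K=np.array(c["intrinsics"]);R=cv2.Rodrigues(np.array(c["rvec"],float))[0];t=np.array(c["tvec"],float).ravel()
    v,u=np.mgrid[:480,:640];p=np.stack([(u-K[0,2])/K[0,0]*D,(v-K[1,2])/K[1,1]*D,D],-1);return (p-t)@R
def proj(name,P):
    c=camera_info(name);return cv2.projectPoints(np.array(P,float).reshape(-1,3),np.array(c["rvec"],float),np.array(c["tvec"],float),np.array(c["intrinsics"]),None)[0].reshape(-1,2)
E
python3 - <<'E'
from h import *
s=get_state();print(s);print(ctrl.pinch_z)
for n in("top","side"):
    I,D=get_image(n);cv2.imwrite(f"pics/{n}0.png",I[...,::-1]);np.savez(f"pics/{n}0.npz",I=I,D=D);print(camera_info(n))
print(camera_info("wrist"))
E
```

```text
pics
{'time': 0.0, 'joint_positions': array([ 1.33708678,  0.32182652, -0.07009957,  1.4516839 ,  0.0226062 ,
        1.37078734, -0.05688019]), 'qd': array([ 0.00066547, -0.00026042, -0.00092948, -0.00019136, -0.00026714,
       -0.0003897 ,  0.00068093]), 'joint_torque': array([-8.23513310e-04, -4.91282737e+01, -4.04027542e-01, -3.12526989e+01,
       -6.39628479e-02,  4.37894999e-02,  1.86627576e-04]), 'position': array([ 0.15925464, -0.62961565,  0.22145487]), 'tool_rot': array([ 2.09003842,  0.26240189, -2.09074559]), 'ft_force': array([-0.19155267,  0.16655044,  0.84056173]), 'torque': array([0.00768734, 0.00939178, 0.02597025]), 'grip_width': 1.003419523678857}
0.0187
{'intrinsics': array([[553.14342237,   0.        , 316.62721202],
       [  0.        , 553.14342237, 234.77900677],
       [  0.        ,   0.        ,   1.        ]]), 'rvec': array([ 2.12509676, -2.17284874,  0.13592843]), 'tvec': array([0.03211334, 0.5277606 , 1.28250953])}
{'intrinsics': array([[556.12787343,   0.        , 316.00934526],
       [  0.        , 556.12787343, 239.28534113],
       [  0.        ,   0.        ,   1.        ]]), 'rvec': array([ 2.24852186, -0.52187228,  0.20564568]), 'tvec': array([-0.45930536,  0.2286824 ,  0.92435267])}
{'intrinsics': array([[371.64829954,   0.        , 320.49582633],
       [  0.        , 371.64829954, 238.34383933],
       [  0.        ,   0.        ,   1.        ]]), 'tool_from_camera': array([[-5.17430861e-04, -2.44097945e-01,  9.69750445e-01,
        -1.62769420e-01],
       [ 9.99999690e-01,  4.48604876e-04,  6.46490272e-04,
         7.89047906e-04],
       [-5.92841725e-04,  9.69750479e-01,  2.44097637e-01,
        -6.63955266e-02],
       [ 0.00000000e+00,  0.00000000e+00,  0.00000000e+00,
         1.00000000e+00]])}
```

View pics/top0.png

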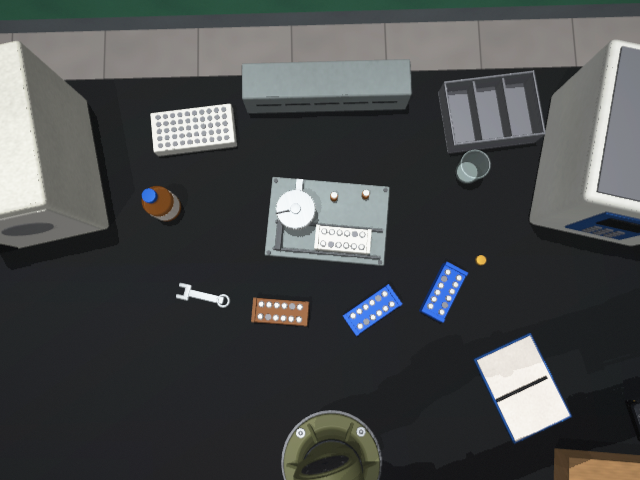

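View pics/side0.png

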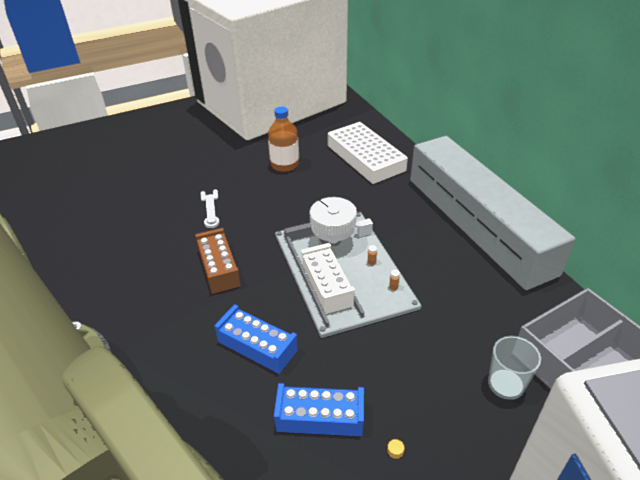

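```bash
python3 - <<'E'
from h import *
d=np.load("pics/top0.npz");I,D=d["I"],d["D"];P=cloud("top",D)
np.set_printoptions(precision=4,suppress=True)
roi=np.zeros((480,640),bool);roi[170:275,255:400]=1
hs=P[...,2]*1000
print(np.histogram(hs[roi],bins=np.arange(-6,90,4)))
# plate
m=roi&(hs>8)&(hs<16);n,l,st,c=cv2.connectedComponentsWithStats(m.astype(np.uint8));k=1+st[1:,4].argmax()
full=roi&(hs>7)
q=P[full][:,:2].astype(np.float32)*1000;r=cv2.minAreaRect(q);print("rect",r,cv2.boxPoints(r))
# collar top
m=roi&(hs>50);yy,xx=np.nonzero(m);print(len(yy),xx.min(),xx.max(),yy.min(),yy.max())
m[:, 330:]=0
q=P[m][:,:2].astype(np.float32)*1000;print("collar circ",cv2.minEnclosingCircle(q),q.mean(0),np.percentile(hs[m],[5,25,50,75,95]))
# tray top
g=I.min(-1);m=roi.copy();m[:,:312]=0
m&=(hs>44)&(hs<80);q=P[m][:,:2].astype(np.float32)*1000;r=cv2.minAreaRect(q);print("tray",r,cv2.boxPoints(r),np.percentile(hs[m],[10,50,90]))
cv2.imwrite("pics/crop.png",cv2.resize(I[170:270,260:395,::-1],None,fx=5.9,fy=5.9,interpolation=cv2.INTER_CUBIC))
E
```

```text
(array([1551, 2993, 1195, 1588, 3093, 1092,  148,  223,  178,   46,  118,
        106,  121,  519,  493,  240,   63,   11,    9,   12,    9,   11,
         42]), array([-6, -2,  2,  6, 10, 14, 18, 22, 26, 30, 34, 38, 42, 46, 50, 54, 58,
       62, 66, 70, 74, 78, 82, 86]))
rect ((520.7122802734375, -7.954071044921875), (342.11126708984375, 335.9264831542969), 89.23452758789062) [[ 350.4788 -176.7505]
 [ 686.3753 -181.2384]
 [ 690.9458  160.8424]
 [ 355.0493  165.3302]]
2131 255 399 173 272
collar circ ((490.19744873046875, 47.400413513183594), 141.41680908203125) [566.5886  58.6057] [52.4257 87.4534 90.1848 92.4944 97.0102]
tray ((554.295654296875, -38.330474853515625), (150.84963989257812, 136.96990966796875), 2.011835813522339) [[ 476.5131   27.4644]
 [ 481.3216 -109.4211]
 [ 632.0782 -104.1254]
 [ 627.2698   32.7601]] [46.8785 50.7962 56.6991]
```

View pics/crop.png

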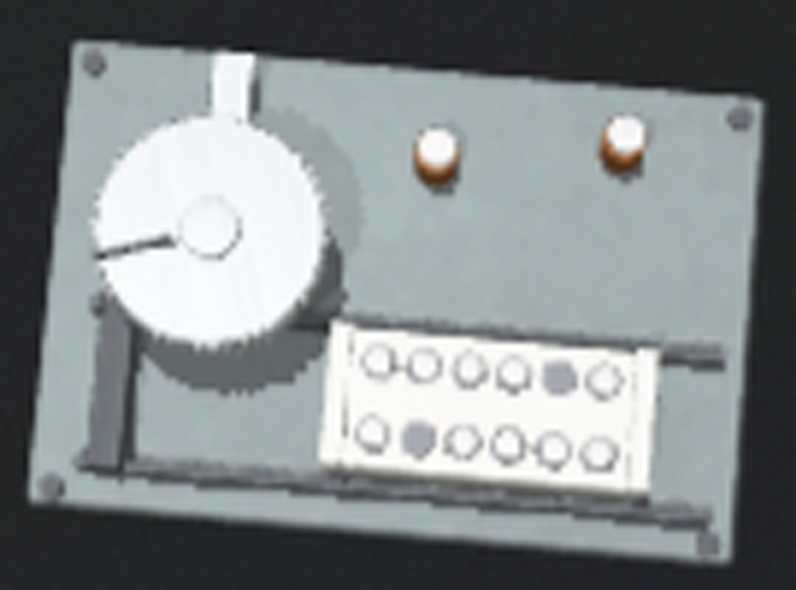

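The crop shows the dock with its pointer at crop (233,85). The collar is centred at (210,228) with its line to (97,257), the tray spans (320..660, 322..492), and two vials stand at upper right.

```bash
cat >> h.py <<'E'
def rayz(name,uv,z):
    c=camera_info(name);R=cv2.Rodrigues(np.array(c["rvec"],float))[0];t=np.array(c["tvec"],float).ravel();C=-R.T@t
    K=np.array(c["intrinsics"]);out=[]
    for u,v in np.atleast_2d(uv):
        r=R.T@np.linalg.solve(K,[u,v,1]);out.append(C+r*(z-C[2])/r[2])
    return np.array(out)
E
python3 - <<'E'
from h import *
np.set_printoptions(precision=4,suppress=True)
f=lambda a:(np.array(a,float)+.5)/5.9-.5+[260,170]
q=rayz("top",f([[72,42],[763,98],[28,502],[732,562]]),.012)[:,:2]
d=np.array([[.145,.14],[.145,-.15],[-.05,.14],[-.05,-.15]])
a=q-q.mean(0);b=d-d.mean(0);th=np.arctan2((b[:,0]*a[:,1]-b[:,1]*a[:,0]).sum(),(a*b).sum())
R=np.array([[np.cos(th),-np.sin(th)],[np.sin(th),np.cos(th)]]);t=q.mean(0)-R@d.mean(0)
print("yaw",th,"t",t,"res",q-(d@R.T+t))
toD=lambda p:(np.atleast_2d(p)[:,:2]-t)@R
dd=np.load("pics/top0.npz");P=cloud("top",dd["D"])
m=P[200:215,285:305];print("collar z",np.percentile(m[...,2],[10,50,90]))
print("collar axis world",R@[.055,.07]+t)
for z in(.062,.07,.078):
    cc=rayz("top",f([[210,230]]),z);print(z,toD(cc))
L=toD(rayz("top",f([[97,257],[172,240],[210,229]]),.068));print(L); v=L[0]-L[1];print("line ang (from dock +x)",np.arctan2(v[1],v[0]));v=L[0]-[.055,.07];print(np.arctan2(v[1],v[0]))
print("tray",toD(rayz("top",f([[336,322],[660,350],[320,466],[648,492]]),.057)))
print("vials",toD(rayz("top",f([[438,145],[626,135]]),.051)), rayz("top",f([[438,145],[626,135]]),.051))
# side depth check
s=np.load("pics/side0.npz");Q=cloud("side",s["D"]);m=Q[207:214,320:346];print("side collar top z",np.median(m[...,2]))
for n in ("top","side"):
  print(n,proj(n,[list(R@[.055,.07]+t)+[.068]]))
E
```

```text
yaw -0.1061320649070115 t [0.5199 0.0043] res [[-0.0008 -0.0004]
 [-0.0007  0.001 ]
 [ 0.0009 -0.001 ]
 [ 0.0006  0.0005]]
collar z [0.0884 0.0917 0.097 ]
collar axis world [0.582  0.0681]
0.062 [[0.0608 0.0718]]
0.07 [[0.0594 0.0713]]
0.078 [[0.058  0.0708]]
[[0.0453 0.1151]
 [0.0545 0.0861]
 [0.0602 0.0715]]
line ang (from dock +x) 1.8801868363049856
1.783794686840786
tray [[ 0.0288  0.0188]
 [ 0.0283 -0.1105]
 [-0.0291  0.0202]
 [-0.0286 -0.1098]]
vials [[ 0.105  -0.016 ]
 [ 0.1154 -0.0911]] [[ 0.6227 -0.0227  0.051 ]
 [ 0.625  -0.0985  0.051 ]]
side collar top z 0.09294412036784089
top [[295.5988 210.6231]]
side [[333.4335 220.1119]]
```

```bash
cat >> h.py <<'E'
Y=-.10613;T=np.array([.5199,.0043]);RD=np.array([[np.cos(Y),-np.sin(Y)],[np.sin(Y),np.cos(Y)]])
AX=RD@[.055,.07]+T
toD=lambda p:(np.atleast_2d(p)[:,:2]-T)@RD
def tool():
    s=get_state();return s,cv2.Rodrigues(np.array(s["tool_rot"],float))[0]
def to_tool(pt):
    s,R=tool();return R.T@(np.array(pt)-s["position"])*1000
E
python3 - <<'E'
from h import *
np.set_printoptions(precision=4,suppress=True)
s,R=tool();print(R)
f=lambda a:(np.array(a,float)+.5)/5.9-.5+[260,170]
L=toD(rayz("top",f([[97,257],[172,240],[210,229]]),.0913));print(L)
for v in (L[0]-L[1],L[0]-[.055,.07],L[1]-[.055,.07]):print(np.arctan2(v[1],v[0]))
print(AX, to_tool([.45,0,.15]),to_tool([AX[0],AX[1],.15]))
E
```

```text
[[-0.0006  0.2453 -0.9695]
 [ 0.0017 -0.9694 -0.2453]
 [-1.     -0.0017  0.0001]]
[[0.0414 0.1128]
 [0.0505 0.0844]
 [0.0561 0.07  ]]
1.880184771397973
1.8783097957157375
1.8745859739105417
[0.582  0.0681] [  72.4399 -538.9998 -436.3434] [  72.4791 -572.6206 -581.0155]
```

Emit:
jog_arm(
  claw=[0,0,0,0,0],
  xyz=[
    [0,-31,-39],
    [0,-62,-78],
    [0,-93,-117],
    [0,-124,-156],
    [0,-155,-195],
  ],
  roll=[7,14,21,28,35],
  force=10,
)

```text
time: 0.6
position: [0.3111, -0.4296, 0.2215]
tool_rot: [-2.018, 0.374, 2.021]
ft_force: [0.1, -1.3, -0.3]
grip_width: 0.633
```

```bash
cat > g.py <<'E'
# python3 g.py phi_deg radius_mm z_mm : shift + roll from now to contact pose
import sys
from h import *
np.set_printoptions(precision=2,suppress=True)
phi,r,z=map(float,sys.argv[1:4]);s,R=tool();a=np.radians(phi);u=np.array([np.cos(a),np.sin(a)])
p=[*(AX+u*r/1000),z/1000];zh=np.degrees(np.arctan2(R[1,2],R[0,2]));roll=-((phi+180-zh+180)%360-180)
d=np.array(s["position"])[:2]-AX
print("t",s["time"],"q",s["joint_positions"],"shift",to_tool(p),"roll",roll,"now r,phi,facephi",np.hypot(*d)*1000,np.degrees(np.arctan2(d[1],d[0])),zh-180,"z",s["position"][2]*1000,"Ftool",R.T@s["ft_force"],"grip",s["grip_width"])
E
python3 g.py -40 85 150
```

```text
t 0.6 q [ 1.06  0.08 -0.17  1.74  0.01  1.33 -1.06] shift [  72.03 -534.21 -154.17] roll 18.902139559063528 now r,phi,facephi 566.6568916045148 -118.5655341672671 -21.097860440936472 z 221.46553502209989 Ftool [ 0.31  1.22 -0.59] grip 0.6333518599099106
```

Emit:
jog_arm(
  claw=[0,0,0,0,0],
  xyz=[
    [0,-48,-14],
    [0,-96,-28],
    [0,-144,-42],
    [0,-192,-56],
    [0,-240,-70],
  ],
  roll=[4,8,12,16,19],
)

```text
time: 1.1
position: [0.4621, -0.2307, 0.2216]
tool_rot: [-1.812, 0.663, 1.815]
ft_force: [0.1, 0.4, -0.7]
grip_width: 0.174
```

Emit:
jog_arm(
  claw=[0,0,0,0,0],
  xyz=[
    [0,-48,-14],
    [0,-96,-28],
    [0,-144,-42],
    [0,-192,-56],
    [0,-240,-70],
  ],
  roll=[0,0,0,0,0],
)

```text
time: 1.6
position: [0.6706, -0.0927, 0.221]
tool_rot: [-1.811, 0.664, 1.815]
ft_force: [1.0, -0.6, 0.6]
grip_width: 0.004
```

```bash
python3 g.py -40 85 150
```

```text
t 1.6 q [ 0.47  0.43 -0.51  1.36  0.2   1.41 -2.31] shift [ 71.22 -65.81  86.38] roll -0.2946846583365357 now r,phi,facephi 183.58127485742943 -61.15653831138287 -40.294684658336536 z 221.00828131922222 Ftool [-0.58 -0.23 -1.16] grip 0.003638774222972461
```

Emit:
jog_arm(
  claw=[0,0,0,0,0],
  xyz=[
    [30,-30,40],
    [60,-60,80],
    [90,-66,86],
    [120,-66,86],
    [147,-66,86],
  ],
  roll=[0,0,0,0,0],
)

```text
time: 2.1
position: [0.6461, 0.015, 0.072]
tool_rot: [-1.811, 0.663, 1.819]
ft_force: [1.5, -0.5, -1.3]
grip_width: 0.007
```

```bash
python3 g.py -40 58 74;  python3 - <<'E'
from h import *
I,D=get_image("wrist");cv2.imwrite("pics/w1.png",I[...,::-1])
E
```

```text
t 2.1 q [ 0.34  0.48 -0.53  1.61  0.26  1.13 -2.52] shift [-1.94  0.64 25.21] roll -0.13778875917054734 now r,phi,facephi 83.20576784627542 -39.601185655689925 -40.13778875917055 z 71.9529872109046 Ftool [ 1.24 -0.59 -1.43] grip 0.006867969475661145
```

View pics/w1.png

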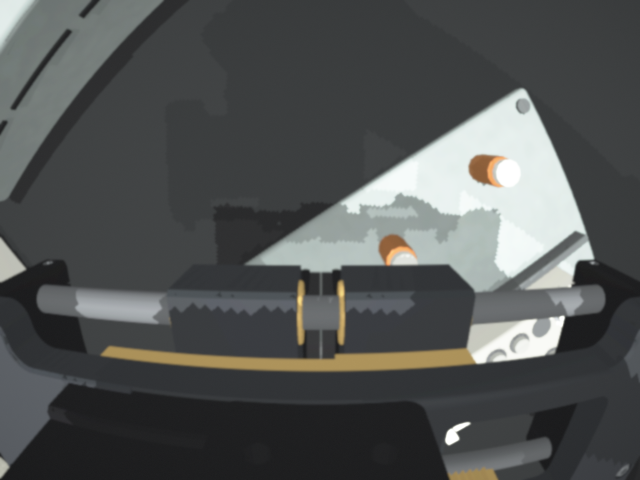

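The picture shows both vials and the dock corner beyond the closed fingers, with the collar hidden behind the gripper. I'll use the top camera for collar checks. Now I'll press in gently.

Emit:
jog_arm(
  claw=[0,0,0,0,0],
  xyz=[
    [-2,0,10],
    [-2,0,20],
    [-2,0,25],
    [-2,0,27],
    [-2,0,27],
  ],
  roll=[0,0,0,0,0],
)

```text
time: 2.65
position: [0.6242, 0.0309, 0.0711]
tool_rot: [-1.808, 0.666, 1.821]
ft_force: [2.2, -0.4, 0.1]
grip_width: 0.005
```

Emit:
jog_arm(
  claw=[0,0,0],
  xyz=[
    [0,0,1],
    [0,0,1.5],
    [0,0,1.5],
  ],
  roll=[0,0,0],
)

```text
time: 2.95
position: [0.6241, 0.031, 0.0717]
tool_rot: [-1.81, 0.667, 1.818]
ft_force: [3.8, -2.1, 1.2]
grip_width: 0.01
```

```bash
python3 g.py -40 55 74
```

```text
t 2.95 q [ 0.34  0.44 -0.54  1.67  0.24  1.11 -2.54] shift [-2.27 -1.33  1.16] roll -0.28176793051719073 now r,phi,facephi 56.156472229041405 -41.37446212505912 -40.28176793051719 z 71.72571936850457 Ftool [-1.23 -0.86 -4.24] grip 0.009661292428234514
```

Emit:
jog_arm(
  claw=[0,0,0,0,0],
  xyz=[
    [-0.5,-7.4,3.5],
    [-1,-14.6,5],
    [-1.5,-21.6,7.6],
    [-2,-28.1,11],
    [-2.5,-34.1,15.4],
  ],
  roll=[-8,-16,-24,-32,-40],
)

```text
time: 3.45
position: [0.6377, 0.0664, 0.074]
tool_rot: [-2.222, -0.001, 2.219]
ft_force: [12.5, 0.1, -7.6]
grip_width: 0.007
```

```bash
python3 g.py 0 56 74
```

```text
t 3.45 q [ 0.37  0.5  -0.67  1.62  0.33  1.14 -1.95] shift [ 0.02 -1.7  -0.28] roll -0.040065033801880645 now r,phi,facephi 55.74207945866184 -1.7490617025366169 -0.040065033801880645 z 74.02142675835091 Ftool [  7.59  -0.1  -12.5 ] grip 0.006655833678289593
```

Emit:
jog_arm(
  claw=[0,0,0,0,0],
  xyz=[
    [-0.1,-8.5,3],
    [-0.3,-16.3,4.6],
    [-0.4,-23.3,7.1],
    [-0.5,-29.9,10.6],
    [-0.7,-35.9,15],
  ],
  roll=[-8,-16,-24,-32,-40],
)

```text
time: 3.95
position: [0.6242, 0.1055, 0.0748]
tool_rot: [1.821, 0.671, -1.807]
ft_force: [7.5, 3.7, -6.2]
grip_width: 0.006
```

```bash
python3 g.py 40 56 74; python3 - <<'E'
from h import *
I,D=get_image("top");cv2.imwrite("pics/t1.png",cv2.resize(I[150:280,230:420,::-1],None,fx=4,fy=4,interpolation=cv2.INTER_CUBIC))
E
```

```text
t 3.95 q [ 0.43  0.52 -0.82  1.65  0.41  1.15 -1.36] shift [0.8  1.52 0.38] roll 0.3698925743583459 now r,phi,facephi 56.38579206305698 41.54117246946373 -319.6301074256416 z 74.80462421207868 Ftool [ 6.26  2.02 -8.04] grip 0.0060477814203069025
```

View pics/t1.png

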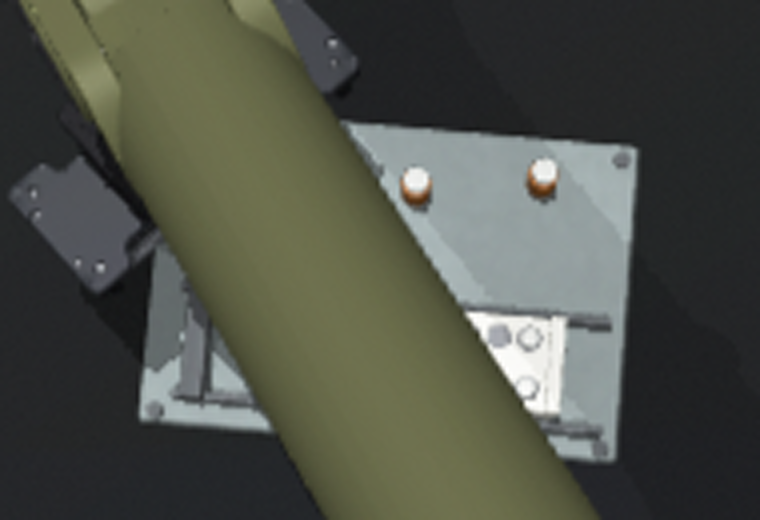

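Emit:
jog_arm(
  claw=[0,0,0,0,0],
  xyz=[
    [-0.1,-7.4,3.3],
    [-0.3,-14.6,4.9],
    [-0.4,-21.6,7.4],
    [-0.5,-28.1,10.9],
    [-0.7,-34.1,15.2],
  ],
  roll=[-8,-16,-24,-32,-40],
)

```text
time: 4.5
position: [0.588, 0.1253, 0.0753]
tool_rot: [1.329, 1.139, -1.315]
ft_force: [1.5, 2.7, -1.1]
grip_width: 0.01
```

```bash
python3 g.py 80 56 74; python3 - <<'E'
from h import *
I,D=get_image("side");cv2.imwrite("pics/s1.png",cv2.resize(I[120:320,230:430,::-1],None,fx=3,fy=3,interpolation=cv2.INTER_CUBIC))
E
```

```text
t 4.5 q [ 0.53  0.52 -0.99  1.72  0.47  1.15 -0.75] shift [1.3  4.03 1.5 ] roll 1.2394293822543432 now r,phi,facephi 57.5452854413108 84.05252795478638 -278.76057061774566 z 75.31094438091 Ftool [ 1.11  1.08 -2.84] grip 0.00952928392305399
```

View pics/s1.png

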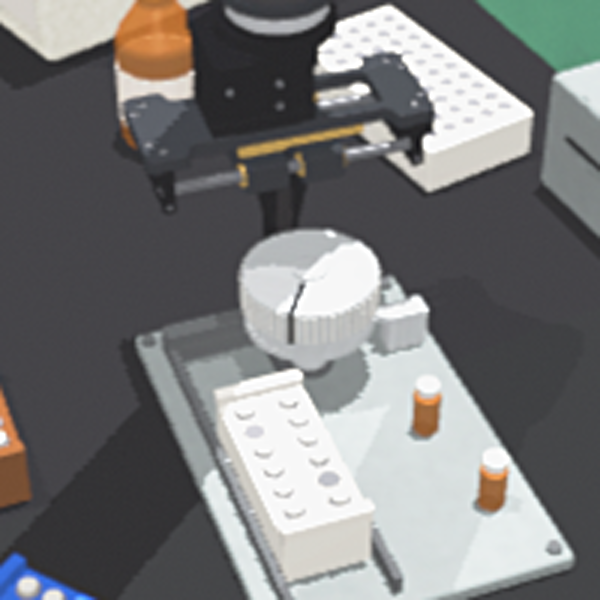

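Emit:
jog_arm(
  claw=[0,0,0,0,0],
  xyz=[
    [-0.1,-6,4.3],
    [-0.3,-13,6],
    [-0.4,-19.5,8.5],
    [-0.5,-26,12],
    [-0.7,-32,16.3],
  ],
  roll=[-8,-16,-24,-32,-40],
)

```text
time: 5.05
position: [0.5512, 0.1164, 0.0759]
tool_rot: [0.799, 1.429, -0.783]
ft_force: [-0.4, 3.2, -0.1]
grip_width: 0.005
```

```bash
sed -i 's/^AX=.*/AX=RD@[.055,.07]+T+[0,.001]/' h.py; python3 g.py 120 56 76
```

```text
t 5.05 q [ 0.7   0.54 -1.18  1.81  0.53  1.16 -0.09] shift [-0.08  2.98  0.43] roll 1.866137310376189 now r,phi,facephi 56.417307813233215 123.04385635486689 -238.1338626896238 z 75.91241156245478 Ftool [ 0.14  1.36 -2.89] grip 0.005285225395946001
```

Emit:
jog_arm(
  claw=[0,0,0],
  xyz=[
    [-0.1,-6.5,5],
    [-0.3,-13,6.7],
    [-0.4,-20,9],
  ],
  roll=[-8,-16,-24],
)

```text
time: 5.35
position: [0.5357, 0.1013, 0.0762]
tool_rot: [0.473, 1.531, -0.453]
ft_force: [-3.9, 4.3, 2.6]
grip_width: 0.011
```

```bash
python3 g.py 144 56 76
```

```text
t 5.35 q [ 0.81  0.57 -1.29  1.85  0.58  1.18  0.31] shift [0.16 1.14 0.47] roll 2.198685885866098 now r,phi,facephi 56.43450142755754 145.1720156420243 -213.80131411413393 z 76.1550472785159 Ftool [-2.49  1.42 -5.68] grip 0.011222608403963259
```

Emit:
jog_arm(
  claw=[0,0,0,0,0],
  xyz=[
    [0,0,-8],
    [0,9.8,-11],
    [0,19.3,-8],
    [0,28.4,-4.6],
    [0,36.9,1.3],
  ],
  roll=[0,8.5,17,25.5,34],
)

```text
time: 5.85
position: [0.5567, 0.1322, 0.0766]
tool_rot: [0.936, 1.379, -0.922]
ft_force: [-0.4, -0.6, 0.2]
grip_width: 0.005
```

Emit:
jog_arm(
  claw=[0,0,0,0,0],
  xyz=[
    [0,9.8,0.7],
    [0,19.3,2.9],
    [0,28.4,6.4],
    [0,36.9,11.3],
    [0,44.6,17.3],
  ],
  roll=[8.5,17,25.5,34,42.5],
)

```text
time: 6.35
position: [0.6042, 0.1334, 0.0763]
tool_rot: [1.484, 1.027, -1.481]
ft_force: [-0.4, 1.6, 0.3]
grip_width: 0.006
```

```bash
python3 g.py 68 66 76; python3 - <<'E'
from h import *
I,D=get_image("side");cv2.imwrite("pics/s2.png",cv2.resize(I[170:270,280:390,::-1],None,fx=5,fy=5,interpolation=cv2.INTER_CUBIC))
E
```

```text
t 6.35 q [ 0.45  0.54 -0.91  1.67  0.44  1.16 -0.94] shift [0.24 3.52 2.03] roll 0.6421084090750355 now r,phi,facephi 68.07527251269492 70.97980429376267 -291.357891590925 z 76.30865562873866 Ftool [-0.23 -0.99 -1.37] grip 0.006280871708412939
```

View pics/s2.png

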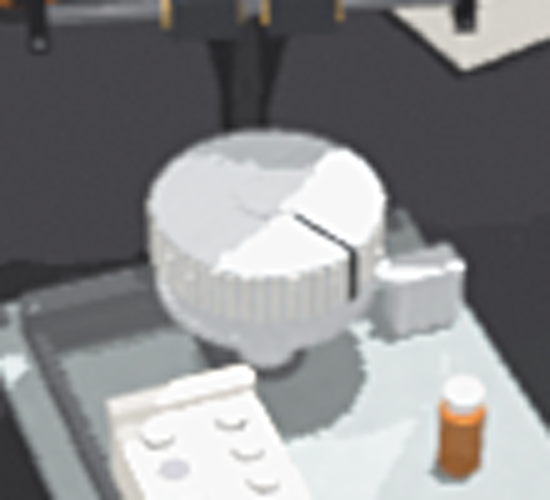

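The line is now at crop (352,248), close to the pointer from the tray side. Next, an automatic line reader.

```bash
cat > line.py <<'E'
# python3 line.py guess [cam]: collar angle from dark line
import sys
from h import *
g=float(sys.argv[1]);cam=sys.argv[2] if len(sys.argv)>2 else "side"
I,D=get_image(cam);G=cv2.cvtColor(I,cv2.COLOR_RGB2GRAY).astype(np.float32)
def prof(gg):
    z=.0895+.006*gg/2/np.pi
    th=np.radians(np.arange(0,360,.5));r=np.linspace(.024,.042,19)
    t,rr=np.meshgrid(th+Y,r)
    uv=proj(cam,np.stack([AX[0]+rr*np.cos(t),AX[1]+rr*np.sin(t),0*t+z],-1)).astype(np.float32).reshape(len(r),-1,2)
    m=cv2.remap(G,uv[...,0],uv[...,1],cv2.INTER_CUBIC)
    s=m-.5*(np.roll(m,16,1)+np.roll(m,-16,1));return np.median(s,0),m
p,m=prof(g)
for k in range(3):
    j=np.argmin(p);print("angle mod2pi",np.radians(j*.5),"depth",p[j],"deg",j*.5);p[np.arange(j-20,j+21)%720]=0
E
python3 line.py 5.3; python3 - <<'E'
from h import *
z=.0945;u=rayz("side",[[279.5+352/5,169.5+248/5]],z)
v=toD(u-np.array([*(AX-T-RD@[.055,.07]),0]))-[.055,.07];print(v,np.arctan2(v[0,1],v[0,0])%(2*np.pi))
E
```

```text
angle mod2pi 5.1574479396432436 depth -133.45189 deg 295.5
angle mod2pi 0.5672320068981571 depth -36.87851 deg 32.5
angle mod2pi 1.6929693744344996 depth -10.481277 deg 97.0
[[ 0.01933539 -0.03912476]] 5.171384431662238
```

Emit:
jog_arm(
  claw=[0,0,0,0,0],
  xyz=[
    [0,9.8,0.7],
    [0,19.3,2.9],
    [0,28.4,6.4],
    [0,36.9,11.3],
    [0,44.6,17.3],
  ],
  roll=[8.5,17,25.5,34,42.5],
)

```text
time: 6.95
position: [0.6397, 0.1009, 0.0756]
tool_rot: [1.969, 0.476, -1.978]
ft_force: [0.4, -0.7, 0.4]
grip_width: 0.004
```

Emit:
jog_arm(
  claw=[0,0,0,0,0],
  xyz=[
    [0,9.8,0.7],
    [0,19.3,2.9],
    [0,28.4,6.4],
    [0,36.9,11.3],
    [0,44.6,17.3],
  ],
  roll=[8.5,17,25.5,34,42.5],
)

```text
time: 7.45
position: [0.6429, 0.0536, 0.0747]
tool_rot: [-2.048, 0.286, 2.072]
ft_force: [-0.7, -0.1, 0.3]
grip_width: 0.004
```

```bash
python3 g.py -30 60 76
```

```text
t 7.45 q [ 0.34  0.49 -0.59  1.6   0.27  1.14 -2.17] shift [-1.44 16.47  4.47] roll 13.413574861887753 now r,phi,facephi 62.86384051614496 -14.245162218264811 -16.586425138112247 z 74.70059644866272 Ftool [-0.33  0.28  0.66] grip 0.004124846171239363
```

Emit:
jog_arm(
  claw=[0,0,0,0],
  xyz=[
    [-0.5,10,0.7],
    [-1,18,2.5],
    [-1,24,4],
    [-1,24,8],
  ],
  roll=[8,16,20,20],
)

```text
time: 7.85
position: [0.6276, 0.0322, 0.0754]
tool_rot: [-1.836, 0.602, 1.865]
ft_force: [-0.3, -0.1, 0.0]
grip_width: 0.006
```

```bash
python3 g.py -36 56 76
```

```text
t 7.85 q [ 0.33  0.44 -0.52  1.65  0.22  1.12 -2.46] shift [-0.52 -3.    2.61] roll -0.6265064327544394 now r,phi,facephi 58.64867626384931 -38.956240405739386 -36.62650643275444 z 75.4203543742632 Ftool [-0.02  0.27  0.16] grip 0.006172127369383702
```

Emit:
jog_arm(
  claw=[0,0,0,0,0],
  xyz=[
    [-0.3,-9,6],
    [-0.5,-17,7.6],
    [-0.7,-24,10.2],
    [-0.9,-30.5,13.7],
    [-1.1,-36.5,18],
  ],
  roll=[-8,-16,-24,-32,-40],
)

```text
time: 8.35
position: [0.6378, 0.0723, 0.0775]
tool_rot: [2.192, 0.09, -2.198]
ft_force: [7.3, -0.5, -5.0]
grip_width: 0.004
```

Emit:
jog_arm(
  claw=[0,0,0,0,0],
  xyz=[
    [-0.1,-7.4,3],
    [-0.3,-14.6,4.5],
    [-0.4,-21.6,7.1],
    [-0.5,-28.1,10.5],
    [-0.7,-34.1,15],
  ],
  roll=[-8,-16,-24,-32,-40],
)

```text
time: 8.85
position: [0.6218, 0.1084, 0.0791]
tool_rot: [1.78, 0.74, -1.765]
ft_force: [5.3, 3.4, -3.8]
grip_width: 0.004
```

```bash
python3 g.py 44 56 77; python3 line.py 6.5
```

```text
t 8.85 q [ 0.42  0.51 -0.81  1.64  0.38  1.15 -1.27] shift [ 2.11  0.68 -0.06] roll 0.38465637345598225 now r,phi,facephi 55.909696955397855 44.66286175803263 -315.6153436265441 z 79.12134145324727 Ftool [ 3.89  1.29 -6.12] grip 0.003701791810516542
angle mod2pi 0.3665191429188092 depth -103.04245 deg 21.0
angle mod2pi 6.265732014659643 depth -8.321854 deg 359.0
angle mod2pi 1.3526301702956054 depth -5.620285 deg 77.5
```

Emit:
jog_arm(
  claw=[0,0,0,0,0],
  xyz=[
    [0,-7.2,3.5],
    [0,-14.2,5],
    [0,-21,7.6],
    [0,-27.5,11],
    [0,-33.5,15.4],
  ],
  roll=[-8,-16,-24,-32,-40],
)

```text
time: 9.4
position: [0.5854, 0.1255, 0.0798]
tool_rot: [1.284, 1.188, -1.257]
ft_force: [0.4, 1.9, -0.1]
grip_width: 0.004
```

Emit:
jog_arm(
  claw=[0,0,0,0,0],
  xyz=[
    [0,-6.5,4.3],
    [0,-13.2,6],
    [0,-20,8.5],
    [0,-26.5,12],
    [0,-32.5,16.3],
  ],
  roll=[-8,-16,-24,-32,-40],
)

```text
time: 9.9
position: [0.5499, 0.1157, 0.0803]
tool_rot: [0.754, 1.456, -0.716]
ft_force: [-2.3, 4.8, 2.5]
grip_width: 0.006
```

```bash
python3 g.py 124 56 79; python3 line.py 8
```

```text
t 9.9 q [ 0.71  0.52 -1.17  1.81  0.5   1.15  0.01] shift [1.28 0.51 0.62] roll 2.101645581500293 now r,phi,facephi 56.57862569217465 124.56252355657041 -233.89835441849968 z 80.28872433238213 Ftool [-2.38  1.03 -5.31] grip 0.005869068508490683
angle mod2pi 1.7016960206944713 depth -129.16306 deg 97.5
angle mod2pi 3.5604716740684323 depth -34.873123 deg 204.0
angle mod2pi 2.0245819323134224 depth -2.6453857 deg 116.0
```

Emit:
jog_arm(
  claw=[0,0,0],
  xyz=[
    [0.3,-6.5,4.3],
    [0.6,-13.5,6],
    [1,-20,8.5],
  ],
  roll=[-7,-15,-23],
)

```text
time: 10.25
position: [0.5345, 0.1003, 0.0792]
tool_rot: [0.431, 1.545, -0.389]
ft_force: [-8.7, 5.2, 6.7]
grip_width: 0.004
```

Emit:
jog_arm(
  claw=[0,0,0,0,0],
  xyz=[
    [0,0,-8],
    [0,9.8,-11],
    [0,19.3,-8],
    [0,28.4,-4.6],
    [0,36.9,1.3],
  ],
  roll=[0,8.5,17,25.5,34],
)

```text
time: 10.75
position: [0.5535, 0.1329, 0.0803]
tool_rot: [0.892, 1.41, -0.857]
ft_force: [0.4, 0.2, 0.3]
grip_width: 0.005
```

Emit:
jog_arm(
  claw=[0,0,0,0,0],
  xyz=[
    [0,9.8,0.7],
    [0,19.3,2.9],
    [0,28.4,6.4],
    [0,36.9,11.3],
    [0,44.6,17.3],
  ],
  roll=[8.5,17,25.5,34,42.5],
)

```text
time: 11.25
position: [0.601, 0.1382, 0.0805]
tool_rot: [1.443, 1.082, -1.42]
ft_force: [0.2, -0.1, 0.1]
grip_width: 0.007
```

```bash
python3 g.py 68 66 79; python3 line.py 8.4
```

```text
t 11.25 q [ 0.46  0.52 -0.91  1.68  0.41  1.15 -0.85] shift [1.23 7.86 5.9 ] roll 4.931128265374809 now r,phi,facephi 71.65113287981899 74.66595115956225 -287.06887173462513 z 80.49571850319828 Ftool [-0.11  0.23  0.01] grip 0.007282398735065253
angle mod2pi 2.076941809873252 depth -132.27292 deg 119.0
angle mod2pi 0.7155849933176751 depth -30.988388 deg 41.0
angle mod2pi 3.8746309394274117 depth -15.936447 deg 222.0
```

Emit:
jog_arm(
  claw=[0,0,0,0,0],
  xyz=[
    [0,9.8,0.7],
    [0,19.3,2.9],
    [0,28.4,6.4],
    [0,36.9,11.3],
    [0,44.6,17.3],
  ],
  roll=[8.5,17,25.5,34,42.5],
)

```text
time: 11.8
position: [0.6397, 0.1083, 0.0799]
tool_rot: [1.941, 0.551, -1.932]
ft_force: [-0.6, 0.4, 0.1]
grip_width: 0.006
```

Emit:
jog_arm(
  claw=[0,0,0,0,0],
  xyz=[
    [0,9.8,0.7],
    [0,19.3,2.9],
    [0,28.4,6.4],
    [0,36.9,11.3],
    [0,44.6,17.3],
  ],
  roll=[8.5,17,25.5,34,42.5],
)

```text
time: 12.3
position: [0.6465, 0.0618, 0.0785]
tool_rot: [-2.085, 0.199, 2.099]
ft_force: [-0.9, 0.1, 1.6]
grip_width: 0.007
```

```bash
python3 g.py -36 60 79
```

```text
t 12.3 q [ 0.32  0.49 -0.58  1.6   0.25  1.14 -2.09] shift [-1.26 30.73  9.45] roll 23.434779985753835 now r,phi,facephi 64.86230000626742 -6.462884261912679 -12.565220014246165 z 78.53217797784698 Ftool [-1.58 -0.    0.88] grip 0.007368985890253198
```

Emit:
jog_arm(
  claw=[0,0,0,0],
  xyz=[
    [-0.3,11,1],
    [-0.5,22,3],
    [-1,31,6],
    [-1,31,9.5],
  ],
  roll=[8,16,24,24],
)

```text
time: 12.7
position: [0.6297, 0.0325, 0.0788]
tool_rot: [-1.833, 0.584, 1.858]
ft_force: [0.4, -0.3, -0.5]
grip_width: 0.002
```

```bash
python3 g.py -36 56 79
```

```text
t 12.7 q [ 0.32  0.43 -0.5   1.65  0.19  1.11 -2.43] shift [-0.08 -1.51  4.14] roll -0.5907791433119485 now r,phi,facephi 60.14525996803635 -37.47586420532225 -36.59077914331195 z 78.8013592835923 Ftool [ 0.53  0.02 -0.49] grip 0.001573940829220496
```

Emit:
jog_arm(
  claw=[0,0,0,0,0],
  xyz=[
    [0,-8.5,7],
    [0,-16,9],
    [0,-23,11.5],
    [0,-30,15],
    [0,-36,19.3],
  ],
  roll=[-8,-16,-24,-32,-40],
)

```text
time: 13.2
position: [0.6381, 0.0733, 0.0806]
tool_rot: [2.203, 0.11, -2.196]
ft_force: [4.9, -1.4, -2.6]
grip_width: 0.002
```

Emit:
jog_arm(
  claw=[0,0,0,0,0],
  xyz=[
    [0,-7.4,3],
    [0,-14.6,4.5],
    [0,-21.6,7.1],
    [0,-28.1,10.5],
    [0,-34.1,15],
  ],
  roll=[-8,-16,-24,-32,-40],
)

```text
time: 13.7
position: [0.6217, 0.109, 0.0822]
tool_rot: [1.789, 0.756, -1.755]
ft_force: [3.0, 2.4, -1.9]
grip_width: 0.007
```

Emit:
jog_arm(
  claw=[0,0,0,0,0],
  xyz=[
    [0,-7.2,3.5],
    [0,-14.2,5],
    [0,-21,7.6],
    [0,-27.5,11],
    [0,-33.5,15.4],
  ],
  roll=[-8,-16,-24,-32,-40],
)

```text
time: 14.2
position: [0.5869, 0.1254, 0.0831]
tool_rot: [1.297, 1.193, -1.245]
ft_force: [2.3, 1.9, -0.1]
grip_width: 0.009
```

```bash
python3 g.py 84 56 80; python3 line.py 10.4
```

```text
t 14.2 q [ 0.53  0.49 -0.96  1.73  0.4   1.13 -0.62] shift [3.12 1.01 0.64] roll 1.4995765467213005 now r,phi,facephi 56.50996179769566 85.05727954866352 -274.50042345327876 z 83.140339352304 Ftool [ 0.22  2.19 -2.07] grip 0.008983023433199467
angle mod2pi 4.127703680966589 depth -137.76561 deg 236.5
angle mod2pi 0.6370451769779303 depth -26.296265 deg 36.5
angle mod2pi 2.7139869868511823 depth -9.896759 deg 155.5
```

Emit:
jog_arm(
  claw=[0,0,0,0,0],
  xyz=[
    [0,-6.5,4.3],
    [0,-13.2,6],
    [0,-20,8.5],
    [0,-26.5,12],
    [0,-32.5,16.3],
  ],
  roll=[-8,-16,-24,-32,-40],
)

```text
time: 14.75
position: [0.5504, 0.1162, 0.0833]
tool_rot: [0.762, 1.457, -0.7]
ft_force: [-3.4, 5.6, 4.5]
grip_width: 0.009
```

Emit:
jog_arm(
  claw=[0,0,0],
  xyz=[
    [0,-6.5,4.3],
    [0,-13.5,6],
    [0,-20,8.5],
  ],
  roll=[-7,-15,-23],
)

```text
time: 15.05
position: [0.5358, 0.1024, 0.0833]
tool_rot: [0.444, 1.542, -0.376]
ft_force: [-8.5, 5.6, 8.7]
grip_width: 0.007
```

```bash
python3 g.py 148 56 80; python3 line.py 11.5
```

```text
t 15.05 q [ 0.82  0.52 -1.26  1.85  0.5   1.15  0.44] shift [ 3.18 -3.93  0.79] roll 2.0714142007645933 now r,phi,facephi 56.978617343318994 144.19851567965904 -209.9285857992354 z 83.34443952300924 Ftool [ -8.44   0.92 -10.33] grip 0.00668332998763972
angle mod2pi 5.1661745859032155 depth -145.96709 deg 296.0
angle mod2pi 3.1328660073298216 depth -32.081223 deg 179.5
angle mod2pi 2.652900463031381 depth -13.381886 deg 152.0
```

Emit:
jog_arm(
  claw=[0,0,0,0,0],
  xyz=[
    [0,0,-8],
    [0,9.8,-9],
    [0,19.3,-6],
    [0,28.4,-2.6],
    [0,36.9,3.3],
  ],
  roll=[0,8.5,17,25.5,34],
)

```text
time: 15.6
position: [0.556, 0.1325, 0.0844]
tool_rot: [0.9, 1.414, -0.841]
ft_force: [-0.3, 0.1, -0.6]
grip_width: 0.008
```

Emit:
jog_arm(
  claw=[0,0,0,0,0],
  xyz=[
    [0,9.8,0.7],
    [0,19.3,2.9],
    [0,28.4,6.4],
    [0,36.9,11.3],
    [0,44.6,17.3],
  ],
  roll=[8.5,17,25.5,34,42.5],
)

```text
time: 16.1
position: [0.6037, 0.1374, 0.0849]
tool_rot: [1.451, 1.093, -1.405]
ft_force: [0.1, 0.9, 0.7]
grip_width: 0.009
```

```bash
python3 g.py 65 58 83; python3 line.py 11.5
```

```text
t 16.1 q [ 0.45  0.5  -0.88  1.68  0.38  1.14 -0.82] shift [ 1.23  7.24 14.35] roll 8.326591298251287 now r,phi,facephi 71.67992046567221 72.38982798012539 -286.67340870174866 z 84.89662886315122 Ftool [-0.62 -0.2  -0.91] grip 0.008879544791624387
angle mod2pi 5.209807817203074 depth -131.69012 deg 298.5
angle mod2pi 0.6283185307179586 depth -21.581451 deg 36.0
angle mod2pi 3.961897402027128 depth -13.95871 deg 227.0
```

Emit:
jog_arm(
  claw=[0,0,0],
  xyz=[
    [1,7,5],
    [1,7,14],
    [1,7,14],
  ],
  roll=[8,8,8],
)

```text
time: 16.45
position: [0.6077, 0.1205, 0.0836]
tool_rot: [1.552, 1.008, -1.506]
ft_force: [0.8, 0.3, 0.7]
grip_width: 0.004
```

Emit:
jog_arm(
  claw=[0,0,0,0,0],
  xyz=[
    [0,-1,5],
    [0,-8,6],
    [0,-15,8],
    [0,-22,11],
    [0,-28,15],
  ],
  roll=[0,-8,-16,-24,-32],
)

```text
time: 16.95
position: [0.5749, 0.1248, 0.0848]
tool_rot: [1.146, 1.301, -1.077]
ft_force: [-0.5, 9.7, 1.9]
grip_width: 0.005
```

```bash
python3 g.py 100 56 83; python3 line.py 12
```

```text
t 16.95 q [ 0.58  0.47 -1.    1.76  0.39  1.12 -0.4 ] shift [ 1.72 -2.73  0.26] roll -2.080022807438695 now r,phi,facephi 56.138186709310965 97.23241190871676 -262.0800228074387 z 84.75773927483081 Ftool [-1.43  0.9  -9.8 ] grip 0.004934264074957832
angle mod2pi 5.803219762881146 depth -135.70294 deg 332.5
angle mod2pi 0.8813912722571364 depth -30.115189 deg 50.5
angle mod2pi 3.944444109507185 depth -15.964218 deg 226.0
```

Emit:
jog_arm(
  claw=[0,0,0,0],
  xyz=[
    [0,-6.5,3.5],
    [0,-13,5],
    [0,-19,7.2],
    [0,-21,8],
  ],
  roll=[-8,-16,-22,-24],
)

```text
time: 17.4
position: [0.552, 0.1171, 0.0847]
tool_rot: [0.819, 1.451, -0.743]
ft_force: [-3.3, 6.0, 4.0]
grip_width: 0.009
```

```bash
python3 g.py 122 56 83; python3 line.py 12.4;python3 - <<'E'
from h import *
I,D=get_image("side");cv2.imwrite("pics/s3.png",cv2.resize(I[180:250,300:400,::-1],None,fx=8,fy=8,interpolation=cv2.INTER_CUBIC))
E
```

```text
t 17.4 q [ 0.69  0.48 -1.12  1.81  0.42  1.12  0.01] shift [ 1.67 -0.02  0.72] roll 0.8073598324263003 now r,phi,facephi 56.647213323604106 122.03853209342601 -237.19264016757367 z 84.69889056224038 Ftool [-3.73  0.58 -7.02] grip 0.00896113144730565
angle mod2pi 6.2482787221397 depth -112.47745 deg 358.0
angle mod2pi 3.7873644768276953 depth -39.079727 deg 217.0
angle mod2pi 1.4748032179352084 depth -28.540955 deg 84.5
```

View pics/s3.png

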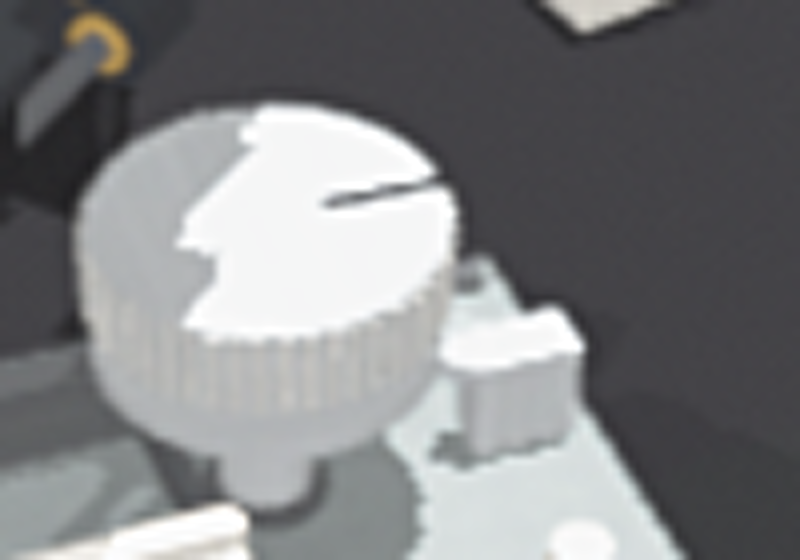

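The line is within about 2° of the pointer in this view. I'll retreat and lift clear, then take the top view.

Emit:
jog_arm(
  claw=[0,0,0,0,0],
  xyz=[
    [0,0,-10],
    [0,0,-22],
    [-30,0,-22],
    [-60,0,-22],
    [-80,0,-22],
  ],
  roll=[0,0,0,0,0],
)

```text
time: 18.0
position: [0.5397, 0.1323, 0.1672]
tool_rot: [0.819, 1.45, -0.743]
ft_force: [-0.5, -0.2, 0.4]
grip_width: 0.004
```

```bash
cat > tgt.py <<'E'
# python3 tgt.py dx dy z face_dock_phi : shift to dock point
import sys
from h import *
np.set_printoptions(precision=2,suppress=True)
x,y,z,ph=map(float,sys.argv[1:5]);s,R=tool();p=RD@[x/1000,y/1000]+T
zh=np.degrees(np.arctan2(R[1,2],R[0,2]));ph+=np.degrees(Y)
print("shift",to_tool([*p,z/1000]),"roll",-((ph+180-zh+180)%360-180),"dock now",toD(s["position"])*1000,"z",s["position"][2]*1000,"q",s["joint_positions"],"F dock",RD.T@s["ft_force"][:2],s["ft_force"][2],s["time"])
E
python3 tgt.py 0 -140 160 90; python3 line.py 12.4
```

```text
shift [  -6.78 -173.73  205.91] roll 38.89188666092747 dock now [[  6.11 129.33]] z 167.15759274006226 q [ 0.76  0.37 -1.21  1.74  0.31  1.25  0.05] F dock [-0.45 -0.2 ] 0.4328427718927534 18.0
angle mod2pi 6.2482787221397 depth -131.51144 deg 358.0
angle mod2pi 3.9269908169872414 depth -3.4804993 deg 225.0
angle mod2pi 0.27052603405912107 depth -3.3006897 deg 15.5
```

Emit:
jog_arm(
  claw=[0,0,0,0,0],
  xyz=[
    [0,-28,33],
    [0,-58,68],
    [0,-87,103],
    [0,-116,137],
    [0,-145,172],
  ],
  roll=[8,16,24,32,39],
)

```text
time: 18.55
position: [0.5113, -0.0913, 0.1576]
tool_rot: [1.331, 1.189, -1.265]
ft_force: [0.3, 0.0, 0.7]
grip_width: 0.006
```

```bash
python3 tgt.py 0 -140 100 90; python3 line.py 12.5; python3 line.py 12.5 top; python3 - <<'E'
from h import *
I,D=get_image("top");cv2.imwrite("pics/t2.png",cv2.resize(I[160:270,250:400,::-1],None,fx=5.3,fy=5.3,interpolation=cv2.INTER_CUBIC))
E
```

```text
shift [55.33 -1.33 46.87] roll -0.37829918977854504 dock now [[  1.61 -96.02]] z 157.64508924183352 q [ 1.13  0.22 -1.07  1.83  0.15  1.21 -0.09] F dock [0.27 0.06] 0.7336190513258465 18.55
angle mod2pi 5.977752688080579 depth -30.688965 deg 342.5
angle mod2pi 3.6215581978882336 depth -22.543358 deg 207.5
angle mod2pi 5.410520681182422 depth -21.343536 deg 310.0
angle mod2pi 6.178465552059927 depth -150.97949 deg 354.0
angle mod2pi 0.2181661564992912 depth -2.6779785 deg 12.5
angle mod2pi 5.8817595792208905 depth -2.0093842 deg 337.0
```

View pics/t2.png

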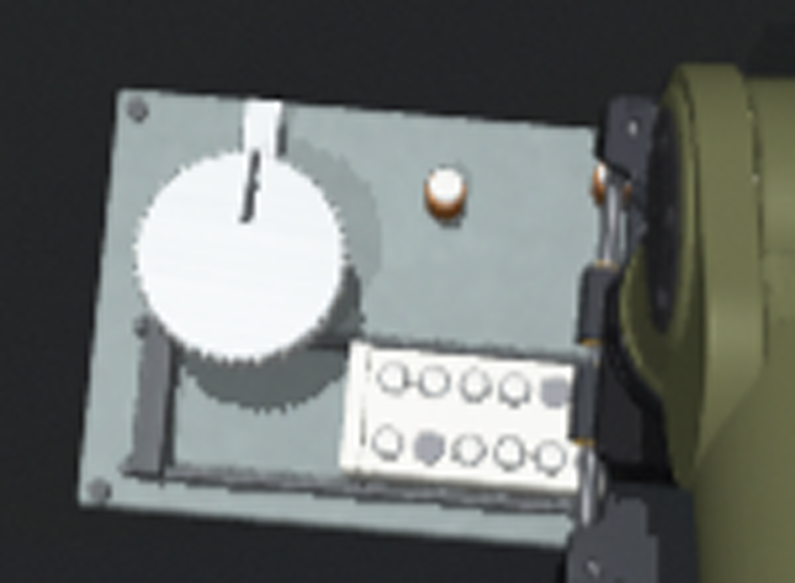

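```bash
cat > fit.py <<'E'
# python3 fit.py cam guess_deg: fits line direction + centre offset
import sys
from h import *
cam=sys.argv[1];g=float(sys.argv[2])
G=np.mean([cv2.cvtColor(get_image(cam)[0],cv2.COLOR_RGB2GRAY).astype(np.float32) for _ in range(2)],0)
z=.1015
# axes in dock coords along guess direction
e=np.array([np.cos(np.radians(g)+Y),np.sin(np.radians(g)+Y)]);n=np.array([-e[1],e[0]])
r=np.arange(.018,.044,.001);w=np.arange(-.007,.0071,.00025)
P=AX+r[:,None,None]*e+w[None,:,None]*n
uv=proj(cam,np.concatenate([P,np.full(P.shape[:2]+(1,),z)],-1)).astype(np.float32).reshape(len(r),len(w),2)
m=cv2.remap(G,uv[...,0],uv[...,1],cv2.INTER_CUBIC);d=np.clip(np.median(m,1,keepdims=True)-m-25,0,None)
c=(d*w).sum(1)/d.sum(1).clip(1);ok=d.sum(1)>60
f=np.polyfit(r[ok],c[ok],1);print(ok.sum(),"dir deg",g+np.degrees(np.arctan(f[0])),"offset at centre mm",f[1]*1000,"mean-based deg",g+np.degrees(np.mean(c[ok]/r[ok])))
if cam=="top":
    H=G.copy();u0=proj(cam,[[*AX,z]])[0];th=np.radians(np.arange(60,330,2)) ;rad=np.arange(.038,.054,.0003);pts=[]
    for t in th:
        q=np.c_[AX[0]+rad*np.cos(t+Y),AX[1]+rad*np.sin(t+Y),0*rad+z];uv=proj(cam,q).astype(np.float32)[None]
        v=cv2.remap(G,uv[...,0],uv[...,1],cv2.INTER_LINEAR)[0];k=np.argmin(np.diff(cv2.GaussianBlur(v[None],(9,1),0)[0]));pts.append(q[k,:2])
    p=np.array(pts);A=np.c_[2*p,np.ones(len(p))];s=np.linalg.lstsq(A,(p**2).sum(1),rcond=None)[0];print("circle centre - AX mm",(s[:2]-AX)*1000,"R",np.sqrt(s[2]+s[:2]@s[:2])*1000)
E
python3 fit.py top 355
```

```text
26 dir deg 357.6446107522755 offset at centre mm -1.6739015335067355 mean-based deg 354.28806864034715
circle centre - AX mm [ 0.08761951 -0.73335839] R 44.26616178329471
```

Emit:
jog_arm(
  claw=[0,0,0,0],
  xyz=[
    [-10,20,-37],
    [-20,40,-74],
    [-20,55,-110],
    [-20,55,-110],
  ],
  roll=[0,0,0,0],
)

```text
time: 19.2
position: [0.5794, 0.0238, 0.1848]
tool_rot: [1.324, 1.203, -1.245]
ft_force: [-0.9, 1.2, -0.2]
grip_width: 0.005
```

```bash
python3 tgt.py 0 -140 100 90; python3 - <<'E'
from h import *
s,R=tool();c=camera_info("wrist");M=np.array(c["tool_from_camera"]);K=np.array(c["intrinsics"])
I,D=get_image("wrist");np.savez("pics/w2.npz",I=I,D=D,pos=s["position"],R=R)
def pj(w):
    q=M[:3,:3].T@(R.T@(np.array(w)-s["position"])-M[:3,3]);th=np.arctan2(np.hypot(q[0],q[1]),q[2]);k=th/np.hypot(q[0],q[1]);return K[0,0]*k*q[:2]+K[:2,2]
u=pj([*AX,.1015]);print(u,pj([*(AX+RD@[.05,0]),.042]));cv2.imwrite("pics/w2.png",I[...,::-1])
E
```

```text
shift [ 74.84 -59.55 169.65] roll 0.7701714225108844 dock now [[57.13 25.74]] z 184.81962994720286 q [ 0.83  0.36 -1.07  1.66  0.27  1.29 -0.38] F dock [-1.07  1.09] -0.2449975627578695 19.2
[317.18318644 184.25698702] [377.37179    182.42616464]
```

View pics/w2.png

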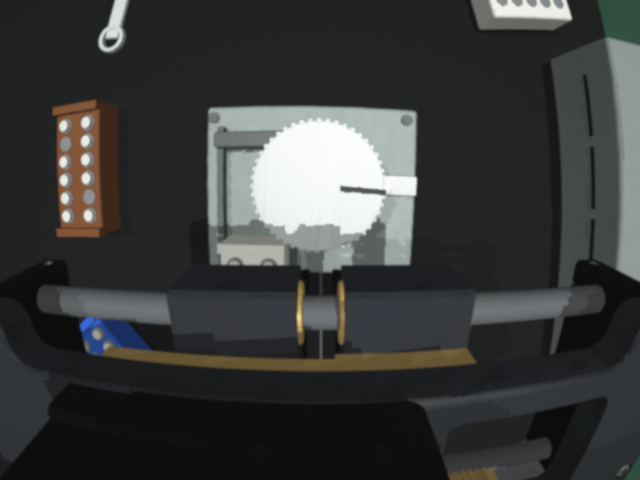

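The wrist view shows the collar centred at (318,185), the line running (341,188) to (385,191), and the pointer at (385..417, ~186). The line is a few degrees short, so I'll quantify it relative to the pointer.

```bash
cat > wf.py <<'E'
from h import *
d=np.load("pics/w2.npz");I,pos,R=d["I"],d["pos"],d["R"];c=camera_info("wrist");M=np.array(c["tool_from_camera"]);K=np.array(c["intrinsics"])
G=cv2.cvtColor(I,cv2.COLOR_RGB2GRAY).astype(np.float32);C=R@M[:3,3]+pos
def wp(u,v,z):
    a=np.array([u,v])-K[:2,2];r=np.hypot(*a);t=r/K[0,0];ray=R@M[:3,:3]@np.array([*(a/r*np.sin(t)),np.cos(t)]);p=C+ray*(z-C[2])/ray[2];return toD(p)[0]*1000
cols=range(344,382);L=[]
for u in cols:
    v=np.arange(181,199);w=np.clip(np.median(G[181:199,u])-G[181:199,u]-40,0,None)
    if w.sum()>50:L.append(wp(u,(v*w).sum()/w.sum(),.1015))
L=np.array(L)
B=[]
for u in range(392,412):
    v=np.arange(165,208);w=np.clip(G[165:208,u]-205,0,None)
    if w.sum()>50:B.append((*wp(u,(v*w).sum()/w.sum(),.042),(w>0).sum()))
B=np.array(B)
E_=[]
cu=np.array([318,185.])
for t in np.radians(np.r_[100:260:4,280:340:4]):  # left/up edge
    rr=np.arange(55,75,.25);v=cv2.remap(G,(cu[0]+rr*np.cos(t)).astype(np.float32)[None],(cu[1]+rr*np.sin(t)).astype(np.float32)[None],cv2.INTER_LINEAR)[0]
    if t>np.radians(170):
        k=np.argmin(np.diff(v));E_.append(wp(cu[0]+rr[k]*np.cos(t),cu[1]+rr[k]*np.sin(t),.1015))
p=np.array(E_);s=np.linalg.lstsq(np.c_[2*p,np.ones(len(p))],(p**2).sum(1),rcond=None)[0];O=s[:2];print("centre",O,"R",np.sqrt(s[2]+O@O))
f=np.polyfit(L[:,0],L[:,1],1);print("line dir",np.degrees(np.arctan(f[0])),"from centre",np.degrees(np.arctan2(*(L.mean(0)-O)[::-1])))
print("pointer pts",B[[0,10,-1]],"dir from centre",np.degrees(np.arctan2(*(B[:,:2].mean(0)-O)[::-1])),"own dir",np.degrees(np.arctan(np.polyfit(B[:,0],B[:,1],1)[0])))
cv2.imwrite("pics/w2c.png",cv2.resize(I[150:220,300:430,::-1],None,fx=6,fy=6,interpolation=cv2.INTER_CUBIC))
E
python3 wf.py
```

```text
centre [55.0874994  70.07669578] R 44.91703340948162
line dir -3.4137138223088805 from centre -4.6654643337743025
pointer pts [[117.44464961  70.11059592  18.        ]
 [126.13932127  69.47786102  19.        ]
 [134.03975378  69.41039744  18.        ]] dir from centre -0.3989700342257936 own dir -1.8389371149888099
```

Emit:
jog_arm(
  claw=[0,0,0,0,0],
  xyz=[
    [0,-2,28],
    [35,-2,30],
    [70,-2,30],
    [98,-2,30],
    [98,-2,30],
  ],
  roll=[0,0,0,0,0],
)

```text
time: 19.75
position: [0.5703, -0.004, 0.0807]
tool_rot: [1.318, 1.208, -1.255]
ft_force: [-0.2, -0.5, 0.6]
grip_width: 0.009
```

Emit:
jog_arm(
  claw=[0,0,0,0],
  xyz=[
    [0,0,-10],
    [0,0,-15],
    [0,0,-17],
    [0,0,-17],
  ],
  roll=[0,0,0,0],
)

```text
time: 20.15
position: [0.5725, 0.0126, 0.0827]
tool_rot: [1.318, 1.206, -1.254]
ft_force: [-0.9, -2.6, 1.1]
grip_width: 0.003
```

```bash
python3 tgt.py 55 14 85 90
```

```text
shift [-2.28  3.6  -0.27] roll 0.6801938458851282 dock now [[51.39 13.81]] z 82.72830179030177 q [ 0.79  0.46 -1.01  1.78  0.36  1.12 -0.42] F dock [-0.61 -2.66] 1.051112851480472 20.15
```

Emit:
jog_arm(
  claw=[0,0,0,0,0],
  xyz=[
    [0,0,-2],
    [0,0,-2.5],
    [0,1.6,-2.5],
    [0,3.2,-2.5],
    [0,3.2,-2.5],
  ],
  roll=[0,0,0,0,0],
)

```text
time: 20.65
position: [0.5763, 0.0128, 0.083]
tool_rot: [1.317, 1.203, -1.256]
ft_force: [-1.0, -5.9, 0.7]
grip_width: 0.006
```

Emit:
jog_arm(
  claw=[0,0,0,0,0],
  xyz=[
    [0,0,10],
    [0,0,20],
    [-35,2,0],
    [-70,2,0],
    [-100,2,-10],
  ],
  roll=[0,0,0,0,0],
)

```text
time: 21.15
position: [0.5797, 0.0166, 0.185]
tool_rot: [1.319, 1.202, -1.256]
ft_force: [0.8, -0.4, -0.3]
grip_width: 0.004
```

```bash
python3 tgt.py 0 -140 100 90; python3 - <<'E'
from h import *
s,R=tool();I,D=get_image("wrist");np.savez("pics/w2.npz",I=I,D=D,pos=s["position"],R=R)
E
python3 wf.py
```

```text
shift [ 76.83 -59.27 162.25] roll 0.5172997664520835 dock now [[58.16 18.53]] z 185.00802206763453 q [ 0.83  0.37 -1.07  1.66  0.28  1.3  -0.37] F dock [ 0.84 -0.28] -0.32054942688223925 21.15
centre [55.47421171 68.36905873] R 45.267631546450005Traceback (most recent call last):
  File "wf.py", line 23, in <module>
    f=np.polyfit(L[:,0],L[:,1],1);print("line dir",np.degrees(np.arctan(f[0])),"from centre",np.degrees(np.arctan2(*(L.mean(0)-O)[::-1])))
                 ~^^^^^
IndexError: too many indices for array: array is 1-dimensional, but 2 were indexed
```

View pics/w2c.png

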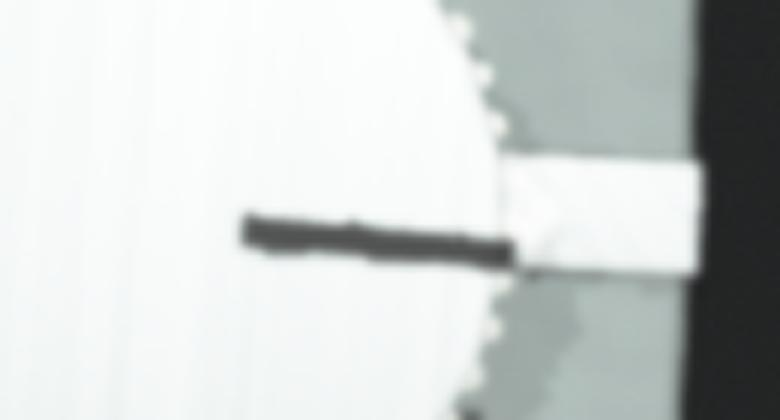

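That crop is from before the correction, because the script stopped before rewriting it. It shows the line below the pointer's centre. I'll widen the row windows and read again.

```bash
sed -i 's/181:199/164:190/g;s/arange(181,199)/arange(164,190)/;s/165:208/153:196/g;s/arange(165,208)/arange(153,196)/;s/\[318,185.\]/[318,175.]/' wf.py; python3 wf.py
```

```text
centre [55.06246401 70.33449142] R 44.581013734416224
line dir 1.0667525790550314 from centre -0.009773914299271349
pointer pts [[117.37776507  70.19700744  18.        ]
 [126.01732649  69.6303946   19.        ]
 [133.87097152  69.50066189  18.        ]] dir from centre -0.5171744610618929 own dir -2.053082205255987
```

View pics/w2c.png

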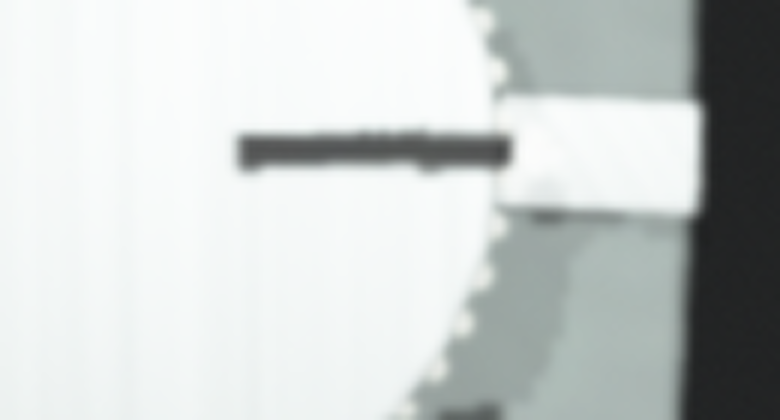

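The line is now aligned with the pointer to within about 1°. Next, the tray.

Emit:
jog_arm(
  claw=[0,0,0,0,0],
  xyz=[
    [0,-14,40],
    [0,-28,80],
    [0,-43,120],
    [0,-59,162],
    [20,-59,164],
  ],
  roll=[0,0,0,0,0],
)

```text
time: 21.7
position: [0.5072, -0.1457, 0.1621]
tool_rot: [1.328, 1.187, -1.257]
ft_force: [0.6, -0.3, 0.9]
grip_width: 0.008
```

```bash
python3 tgt.py 0 -140 29 90
```

```text
shift [133.44  -4.07  -3.91] roll -0.02646764322241779 dock now [[   3.26 -150.5 ]] z 162.1035492510449 q [ 1.22  0.24 -1.06  1.8   0.17  1.22  0.  ] F dock [ 0.62 -0.2 ] 0.9144205086872044 21.7
```

Emit:
jog_arm(
  claw=[0,0,0,0,0],
  xyz=[
    [40,-4,-2],
    [80,-4,-4],
    [115,-4,-4],
    [133,-4,-4],
    [133,-4,-4],
  ],
  roll=[0,0,0,0,0],
)

```text
time: 22.2
position: [0.503, -0.1339, 0.0269]
tool_rot: [1.328, 1.192, -1.259]
ft_force: [0.4, -0.3, -0.4]
grip_width: 0.009
```

```bash
python3 tgt.py 0 -39.5 29 90; python3 line.py 12.5;python3 line.py 12.5 top
```

```text
shift [  3.15   2.13 -99.64] roll -0.00877398891429948 dock now [[  -2.15 -139.16]] z 26.9405170338733 q [ 1.09  0.41 -0.97  1.95  0.34  0.98 -0.14] F dock [ 0.47 -0.28] -0.3544327639687599 22.2
angle mod2pi 4.031710572106901 depth -51.52504 deg 231.0
angle mod2pi 1.53588974175501 depth -47.594406 deg 88.0
angle mod2pi 1.1082840750163994 depth -1.106102 deg 63.5
angle mod2pi 0.0 depth -173.37016 deg 0.0
angle mod2pi 0.29670597283903605 depth -5.790436 deg 17.0
angle mod2pi 6.012659273120465 depth -3.8625183 deg 344.5
```

Emit:
jog_arm(
  claw=[0,0,0,0,0],
  xyz=[
    [0,2,-10],
    [0,2,-18],
    [0,2,-26],
    [0,2,-34],
    [0,2,-42],
  ],
  roll=[0,0,0,0,0],
)

```text
time: 22.8
position: [0.5124, -0.093, 0.0325]
tool_rot: [1.329, 1.185, -1.256]
ft_force: [-0.0, -3.5, 0.1]
grip_width: 0.006
```

```bash
python3 tgt.py 0 -39.5 29 90
```

```text
shift [  6.31  -2.89 -57.77] roll -0.018138884074801354 dock now [[  2.82 -97.51]] z 32.48275082923466 q [ 1.02  0.4  -0.99  1.95  0.34  0.98 -0.22] F dock [ 0.32 -3.46] 0.14221737465451895 22.8
```

Emit:
jog_arm(
  claw=[0,0,0,0,0],
  xyz=[
    [0.5,0,-8],
    [1,0,-16],
    [1.5,0,-24],
    [2,0,-32],
    [2,0,-38],
  ],
  roll=[0,0,0,0,0],
)

```text
time: 23.3
position: [0.5165, -0.0542, 0.0323]
tool_rot: [1.329, 1.186, -1.256]
ft_force: [1.2, -2.8, 0.2]
grip_width: 0.005
```

```bash
python3 tgt.py 0 -39.5 29 90;python3 line.py 12.5 top
```

```text
shift [  4.26  -2.81 -18.86] roll -0.0019849380812502204 dock now [[  2.78 -58.55]] z 32.343624384683565 q [ 0.96  0.4  -1.    1.96  0.34  0.98 -0.3 ] F dock [ 1.51 -2.7 ] 0.16192487494121022 23.3
angle mod2pi 0.0 depth -173.12968 deg 0.0
angle mod2pi 0.29670597283903605 depth -5.489395 deg 17.0
angle mod2pi 6.012659273120465 depth -3.5015411 deg 344.5
```

Emit:
jog_arm(
  claw=[0,0,0,0,0],
  xyz=[
    [1,-1.5,-6],
    [1,-2.5,-12],
    [1,-2.5,-16],
    [1,-2.5,-18],
    [1,-2.5,-18],
  ],
  roll=[0,0,0,0,0],
)

```text
time: 23.85
position: [0.5155, -0.0353, 0.032]
tool_rot: [1.328, 1.187, -1.256]
ft_force: [0.9, -4.7, -0.1]
grip_width: 0.006
```

Emit:
jog_arm(
  claw=[0,0,0],
  xyz=[
    [0,0,-2],
    [0,0,-3],
    [0,0,-3],
  ],
  roll=[0,0,0],
)

```text
time: 24.15
position: [0.5155, -0.0352, 0.032]
tool_rot: [1.326, 1.184, -1.26]
ft_force: [0.1, -8.9, 1.3]
grip_width: 0.005
```

```bash
python3 tgt.py 0 -39.5 29 90
```

```text
shift [ 3.01  0.2  -0.1 ] roll -0.03767719345773912 dock now [[ -0.22 -39.73]] z 31.99933791650751 q [ 0.93  0.39 -1.    1.96  0.34  0.98 -0.34] F dock [ 1.06 -8.86] 1.2586827104942884 24.15
```

Emit:
jog_arm(
  claw=[0,0,0,0,0],
  xyz=[
    [0,0,10],
    [0,0,30],
    [0,0,50],
    [-40,0,60],
    [-85,0,70],
  ],
  roll=[0,0,0,0,0],
)

```text
time: 24.65
position: [0.5051, -0.1076, 0.1129]
tool_rot: [1.327, 1.191, -1.26]
ft_force: [0.2, -0.1, 0.2]
grip_width: 0.007
```

Emit:
jog_arm(
  claw=[0,0,0,0,0],
  xyz=[
    [-45,0,10],
    [-70,0,50],
    [-70,0,90],
    [-70,0,130],
    [-70,0,130],
  ],
  roll=[0,0,0,0,0],
)

```text
time: 25.15
position: [0.4887, -0.2465, 0.1752]
tool_rot: [1.334, 1.187, -1.268]
ft_force: [-0.9, -0.1, 0.5]
grip_width: 0.005
```

```bash
python3 line.py 12.5 top; python3 line.py 12.5; python3 - <<'E'
from h import *
s=get_state();print(s["position"],np.abs(s["qd"]).max(),s["ft_force"])
a,_=get_image("top");cv2.imwrite("pics/fin.png",cv2.resize(a[160:270,250:400,::-1],None,fx=5.3,fy=5.3,interpolation=cv2.INTER_CUBIC))
E
```

```text
angle mod2pi 0.0 depth -172.4209 deg 0.0
angle mod2pi 0.29670597283903605 depth -5.6019897 deg 17.0
angle mod2pi 6.012659273120465 depth -3.6811523 deg 344.5
angle mod2pi 4.651302456564888 depth -120.136246 deg 266.5
angle mod2pi 0.04363323129985824 depth -67.2049 deg 2.5
angle mod2pi 6.082472443200238 depth -44.45668 deg 348.5
[ 0.49035597 -0.23994309  0.17561029] 0.04006798530782623 [ 0.27261136  0.19510005 -0.40256389]
```

```bash
python3 - <<'E'
from h import *
a,_=get_image("top");G=cv2.cvtColor(a,cv2.COLOR_RGB2GRAY).astype(np.float32)
ys=np.arange(-.06,0,.0005)
for x in(-.02,0,.02):
    P=np.array([[*(RD@[x,y]+T),.057] for y in ys]);uv=proj("top",P).astype(np.float32)[None]
    v=cv2.remap(G,uv[...,0],uv[...,1],cv2.INTER_LINEAR)[0];k=np.argmax(np.diff(v));print(x,"tray back y mm",ys[k]*1000)
o=np.load("pics/top0.npz")["I"].astype(int);d=np.abs(a.astype(int)-o).max(-1)>60
n,l,st,c=cv2.connectedComponentsWithStats(d.astype(np.uint8))
print([list(s) for s in st[1:] if s[4]>8])
E
```

```text
-0.02 tray back y mm -29.49999999999997
0 tray back y mm -29.99999999999997
0.02 tray back y mm -28.99999999999997
[[np.int32(458), np.int32(179), np.int32(87), np.int32(301), np.int32(14427)], [np.int32(480), np.int32(186), np.int32(8), np.int32(30), np.int32(48)], [np.int32(295), np.int32(188), np.int32(3), np.int32(14), np.int32(29)], [np.int32(530), np.int32(192), np.int32(6), np.int32(32), np.int32(76)], [np.int32(436), np.int32(201), np.int32(3), np.int32(17), np.int32(43)], [np.int32(276), np.int32(210), np.int32(14), np.int32(4), np.int32(26)], [np.int32(280), np.int32(224), np.int32(54), np.int32(27), np.int32(566)], [np.int32(335), np.int32(227), np.int32(37), np.int32(26), np.int32(608)], [np.int32(318), np.int32(230), np.int32(4), np.int32(5), np.int32(14)], [np.int32(432), np.int32(231), np.int32(6), np.int32(5), np.int32(16)], [np.int32(321), np.int32(242), np.int32(13), np.int32(6), np.int32(28)], [np.int32(431), np.int32(250), np.int32(7), np.int32(17), np.int32(48)], [np.int32(476), np.int32(255), np.int32(10), np.int32(10), np.int32(75)], [np.int32(427), np.int32(262), np.int32(41), np.int32(60), np.int32(1229)], [np.int32(570), np.int32(458), np.int32(18), np.int32(10), np.int32(97)]]
```

```bash
python3 -c "
from bench import *
print(order.close_job())"
```

```text
the job is handed in; nothing more can be done
None
```

I unscrewed the collar to two full turns and then pushed the vial tray fully home against the end stop. The job was handed in at about 25.5 s on the robot's clock, out of the 64 s allowed.

- **Collar:** It started at about 1.88 rad. I turned it in four strokes with the closed fingertips. It stopped about 4° short, so I nudged it on by that amount. The final wrist-camera check put the line within about 1° of the pointer, and the top camera read 0.0° both before and after the tray push.
- **Tray:** I pushed it only after that check. It stopped against the end stop with about 9 N on the tool. The top image puts its back end at y ≈ -29.5 mm in the dock's frame, against -30 mm expected at home.
- **Bench:** Both vials stand where they did, and the only changes in the dock area are the collar line and the tray. The right-hand part of the final image, around the beaker, nut and one blue look-alike, was partly covered by the arm or its shadow. I did not confirm those separately, but I recorded no unexpected contact force.
- **Checks that disagreed:** Before the final nudge the side camera read the line at 358° and the top camera 354°. I went by the wrist view of line and pointer together. After the push the arm's occlusion confused the side camera (strongest match 266.5°, a weaker one at 2.5°), so I ignored it.
- **Check not made:** The picture limit ran out before I could view the final image, so the last tray and bench checks are numerical only.

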